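# Turn the pendant face up onto the display board

### The arm

A 6-joint arm with a two-finger parallel gripper is mounted at the origin on the work surface. World frame = base frame: x ahead of the robot, y to its left, z up, the work surface at z = 0. Lengths are in mm, angles in rad, forces in N, time in s.
With the tool pointing down it reaches from about 350 to 975 mm from the base axis. Payload 7.1 kg.
Tool frame: the origin (TCP) lies at the very end of the fingers, on their centre line; the grasp point (between the pads) lies 19 mm behind it; x points along the fingers, y is the direction in which the jaws open and shut, and the axes are right-handed (so a half turn about x gives the same grasp; the last joint's range is limited). The gripper opens to 88 mm and grips with 3 to 60 N. Pads are 20 mm wide; open, the fingers measure 115 mm over their backs; the gripper's body (75 mm by 178 mm) begins 61 mm behind the grasp point.
Start: joints at [1.095, 0.423, 1.63, -0, 1.089, -0.019], TCP at [275.641, 560.916, 222.675] pointing down, gripper open.
Joint ranges: [-3, 3], [-0.9, 2.11], [0.09, 2.58], [-1.31, 4.45], [0.11, 2.69], [-2.54, 2.54]. Speed limits (rad/s): [2.39, 2.39, 3.01, 3.14, 3.14, 3.14].

### API

Orientations are given as a unit quaternion [x, y, z, w].
In Python, from station import monitor, viewer, job gives the robot as it stands.
- The arm moves only by the tool play_rows, never from a script. Its argument "increments" is one flat list of numbers, 4 for each row, row after row: the shift along the world's x, y, z in m, then the turn about the world's z in degrees. A call has 1 to 12 rows; each row is the pose to reach, as a shift and turn from the pose measured when the call began; what a row does not reach only later rows make up. A row lasts 1/12 s, in which the tool goes at most 41.7 mm and 7.16 degrees, less where a joint would pass 70% of its speed; a pose out of reach is approached as far as the arm can. A call with a gripper value outside its range is refused whole. "hand" is the closure, from -1 (fully open) to 1 (shut), set as the call begins (left out, the last holds). The fingers move at their own pace and stop on an object; the grip force is fixed at half the most. Time passes only in rows, so rows that repeat a pose let the fingers close. It gives the time, the measured TCP pose, the force and the opening at its end, in the units of the state.
- monitor.sense(): the state, without advancing time (a new reading comes with each control period).
- viewer.get_image(name): name is "scene" or "top"; returns a dict with "image" (480x640x3 uint8, red, green, blue), "camera_matrix" (3x3 intrinsics, pixels), "eye" and "attitude" of the camera in the world. Camera axes: x right, y up, looking along -z (the intrinsics and any distortion apply to the point x, -y, -z); pixel columns grow to the right and rows downward; lengths in mm; the calibration is good to about 2 mm. A picture is of the moment at which its call begins. There is no depth.
- job.hand_in(): hands the job in, once; it reports no verdict.
The state is a dict: "clock": time; "joint_positions": joint angles; "qvel": joint speeds; "joint_efforts": joint torques, N m; "tool_pos": TCP position; "eef_rot": TCP orientation; "force": force on the tool from outside, world axes, zero at the start; "ft_torque": the same for the moment, N m; "gripper_width": opening from 0.0 (shut) to 1.0 (fully open).
Only numpy, scipy, OpenCV 4.12 (cv2) and the standard library are available. Lean on these libraries where they do the work, as an engineer would, in place of code of your own. Each camera call takes 0.05 s, during which the arm holds its last target.

### The job

The big stone pendant is lying face down on the stall table in front of the padded display board. Without picking it up, push it with the fingertips against the front edge of the board, tip it up on that edge and flip it over onto the board, then nudge it on until it lies flat, stone side up, wholly on the padded top. Leave the other two pendants, the ring cone and the bead jar where they are.

Things in the scene. Friction and masses are not known exactly. Their poses are not given: they have to be found in the camera images.
- pendant: loose pendant, 0.1 kg: metal back plate 60 mm (x) by 72 mm (y), 4 mm thick, and on its face a blue stone panel 48 by 60 mm, 5 mm proud (9 mm in all). Origin mid thickness, at the centre. z points out of the plain back, the stone is at -z: it starts stone down (z up, plate rim 5 to 9 mm above the table), ends stone up. A wire loop sticks out 11 mm from the middle of the +y edge
- pendant_nl (a point): corner of the pendant's outline at its -x, +y (30 mm, 36 mm from its centre), mid thickness
- pendant_nr (a point): corner of the pendant's outline at its -x, -y, mid thickness
- pendant_fl (a point): corner of the pendant's outline at its +x, +y, mid thickness
- pendant_fr (a point): corner of the pendant's outline at its +x, -y, mid thickness
- board: grey padded display board fixed to the table: firm flat top 160 mm (x) by 340 mm (y), 12 mm above the table; origin on the table under the centre of the top. Its straight front edge, facing robot and pendant, is an upright face 12 mm high at x = -80 mm, along y. A wooden back rail 12 mm thick and 22 mm high runs along the far side, from x = +80 mm
- round_pendant: bystander: loose round pendant, 46 mm across, 9 mm high, lying stone up on the board towards its +y end; origin at the centre of its underside
- ring_cone: bystander: loose wooden ring cone, 52 mm across the foot, 68 mm tall, standing on the table 12 to 25 cm to the +y side of the pendant; origin at the centre of its foot
- bead_jar: bystander: loose closed glass jar with a metal cap, 52 mm across, 62 mm tall, standing on the table 13 to 27 cm to the -y side of the pendant; origin at the centre of its foot
- bar_pendant: bystander: loose slim bar pendant, 44 mm long by 16 mm wide, 6 mm high, lying stone up on the board towards its -y end; origin at the centre of its underside
Mind the look-alikes: they are no part of the job. What is shaped like the pendant but green is not meant.

How it is judged:
By the outcome, as a careful person would: the job done as asked, in the order asked, and still so for the second after the job is handed in, with the robot touching nothing.
It also fails if it takes over 48 s, if anything falls off the work surface, if the arm or the gripper's body presses on something with over 40 N, if the wrist force passes 120 N, or if a joint passes its speed limit or range.

## Working session

There is one attempt and no reset: what is moved stays moved. The work goes in short steps, Python scripts to look and compute and a tool call to move; the robot and the scene stay as the last step left them, time stands still between calls to the robot, and variables do not carry over. Pictures are saved under pics/ and viewed, and the job is handed in when it is done.

Besides the shell and the picture viewer there is one more tool, called after "Emit:" as name(argument=value, ...) on one line, values as JSON. play_rows: Moves the arm, as the interface text tells. Its arguments: {"type":"object","properties":{"increments":{"type":"array","items":{"type":"number"}},"hand":{"type":"number"}},"required":["increments"]}

```bash
mkdir -p pics; ls; cat > h.py <<'E'
import numpy as np, cv2
from scipy.spatial.transform import Rotation as R
from station import monitor, viewer, job
def cam(n):
    return viewer.get_image(n)
def save(d,fn,crop=None,s=1):
    im=d['image'][:,:,::-1]
    if crop: x0,y0,x1,y1=crop; im=im[y0:y1,x0:x1]
    im=cv2.resize(im,None,fx=s,fy=s,interpolation=cv2.INTER_CUBIC)
    cv2.imwrite('pics/'+fn,im)
def rot(d):
    a=np.array(d['attitude'],float)
    return a if a.shape==(3,3) else R.from_quat(a).as_matrix()
def ray(d,u,v,z):
    K=np.array(d['camera_matrix']);r=np.linalg.inv(K)@[u,v,1]
    r=rot(d)@[r[0],-r[1],-r[2]];e=np.array(d['eye'])
    return e+r*(z-e[2])/r[2]
def proj(d,p):
    q=rot(d).T@(np.array(p,float)-d['eye']);q=np.array([q[0],-q[1],-q[2]])
    q=np.array(d['camera_matrix'])@q
    return q[:2]/q[2]
E
python3 - <<'E'
from h import *
for n in('scene','top'):
    d=cam(n); save(d,n+'0.png'); print({k:d[k] for k in d if k!='image'})
print(monitor.sense())
E
```

```text
pics
{'camera_matrix': array([[551.59012804,   0.        , 318.9937271 ],
       [  0.        , 551.59012804, 248.72098671],
       [  0.        ,   0.        ,   1.        ]]), 'eye': array([ 853.69178751, -539.05685649,  614.47887386]), 'attitude': array([0.39008454, 0.09487205, 0.2097904 , 0.89152753])}
{'camera_matrix': array([[508.90468656,   0.        , 324.71920799],
       [  0.        , 508.90468656, 236.23280032],
       [  0.        ,   0.        ,   1.        ]]), 'eye': array([373.32659958,   6.53397992, 952.50630073]), 'attitude': array([-0.07265854,  0.062979  ,  0.71147437, -0.69610243])}
{'clock': 0.1, 'joint_positions': array([ 1.09497093e+00,  4.23737437e-01,  1.63055927e+00, -7.34502403e-06,
        1.08857192e+00, -1.89946399e-02]), 'qvel': array([-0.00065819, -0.00045439, -0.00220007,  0.00209733,  0.00077001,
        0.00012955]), 'joint_efforts': array([ 5.69868735e-04, -5.45617247e+01, -2.74323303e+01,  6.45420514e-02,
        1.88363803e-02, -3.99267810e-05]), 'tool_pos': array([275.45503335, 560.50993044, 222.01760597]), 'eef_rot': array([ 0.1596741 ,  0.68884907, -0.16055   ,  0.68863258]), 'force': array([ 1.09708982,  0.52742786, -0.08989038]), 'ft_torque': array([-0.0228838 , -0.0056402 ,  0.01122673]), 'gripper_width': 0.9983878948016262}
```

View pics/scene0.png

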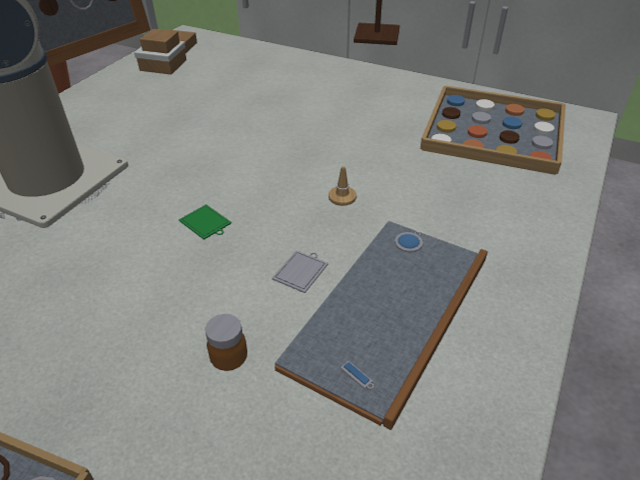

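View pics/top0.png

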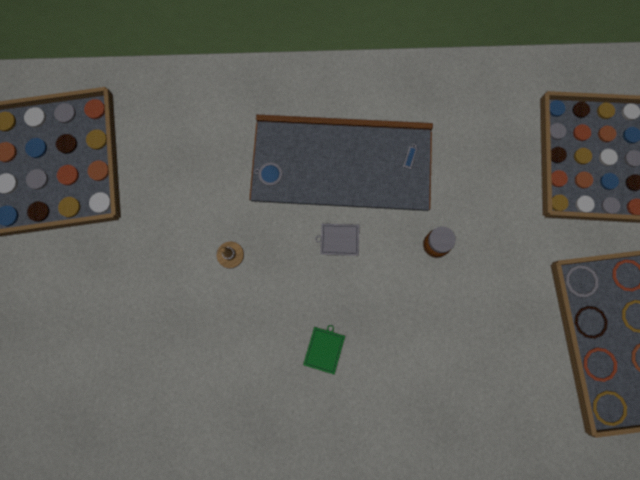

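The grey plate with a loop (scene (300,271), top (340,240)) lies just in front of the board. The green look-alike is at scene (205,221), top (325,350). The grey one fits: plain metal back up, right next to the board. I'll enlarge it to confirm and measure.

```bash
python3 - <<'E'
from h import *
d=cam('top'); save(d,'top1.png',(240,105,460,265),3.6)
e=cam('scene'); save(e,'sc1.png',(255,235,355,310),8)
E
```

```text
(no output)
```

View pics/top1.png

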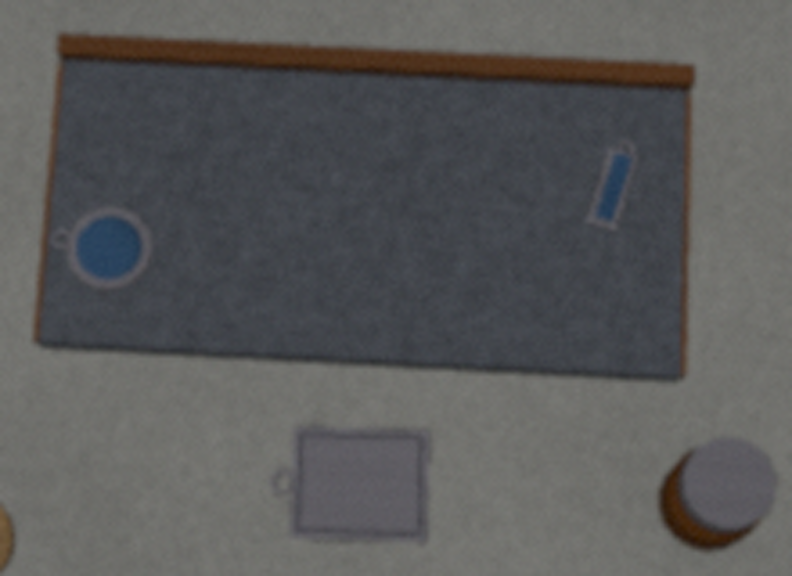

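View pics/sc1.png

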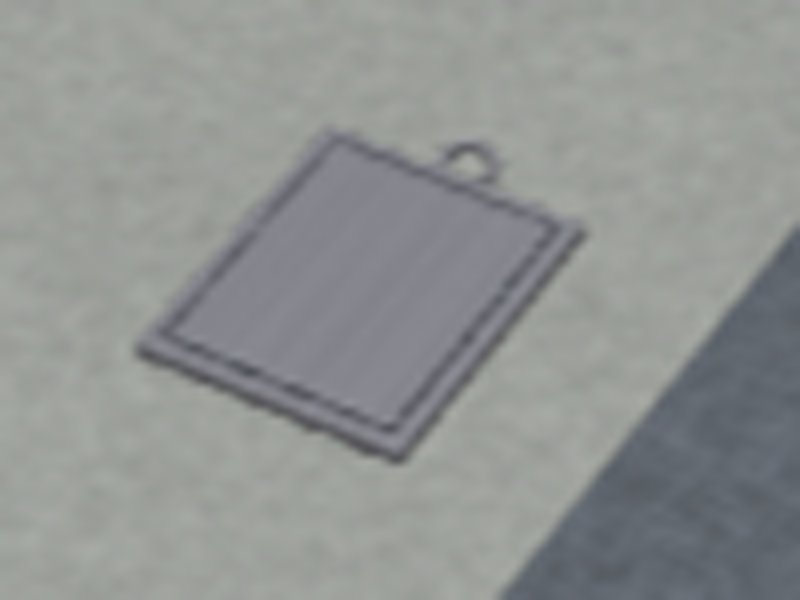

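The crop confirms the plain back is up, with its loop toward +y. Crop corners: scene (332,130),(588,228),(402,462),(137,345); top (297,428),(430,430),(425,540),(292,535). Next: positions.

```bash
python3 - <<'E'
from h import *
d=cam('top');e=cam('scene')
def top(p,z):return ray(d,240+p[0]/3.6,105+p[1]/3.6,z)
def sc(p,z):return ray(e,255+p[0]/8,235+p[1]/8,z)
print('pend')
P=[top(p,9) for p in[(297,428),(430,430),(425,540),(292,535)]]
Q=[sc(p,9) for p in[(588,228),(402,462),(137,345),(332,130)]]
for a,b in zip(P,Q):print(a[:2].round(1),b[:2].round(1))
for X in(P,Q):
    X=np.array(X)[:,:2];print(X.mean(0).round(1)); f=(X[0]-X[1]);g=X[3]-X[2];f=f+g;print('yaw',np.degrees(np.arctan2(-f[0],f[1])), np.linalg.norm(X-np.roll(X,1,0),axis=1))
print('board')
for p,z in[((40,346),12),((683,378),12),((62,57),12),((690,87),12)]:print(top(p,z)[:2].round(1))
for p in[(278,367),(388,222),]:print(ray(e,*p,12)[:2].round(1))
print('cone',ray(e,343,197,0)[:2], 'jar',ray(e,227,357,0)[:2],'jarcap top',top((728,484),62),'ring',top((110,247),21)[:2],'bar',top((614,187),18)[:2])
print('green',ray(d,325,350,5))
E
```

```text
pend
[581.   21.4] [585.1  22.8]
[578.2 -48.6] [581.3 -48.8]
[519.7 -44.1] [521.7 -44.4]
[523.9  25.1] [526.5  25.4]
[550.7 -11.6]
yaw -2.8615714745580068 [57.14061028 70.05086951 58.6666368  69.29326654]
[553.7 -11.3]
yaw -3.4570897118104464 [58.67747324 71.71230465 59.80050199 69.95849505]
board
[628.1 157. ]
[ 602.4 -182.5]
[791.6 146.1]
[ 764.9 -195.9]
[ 612.  -183.9]
[632.9 155.8]
cone [528.70837207 199.80035231] jar [ 537.11435298 -193.52333138] jarcap top [ 536.00285417 -191.30807448   62.        ] ring [679.15720215 118.6545658 ] bar [ 706.75553354 -150.76063084]
green [347.11749335  21.44617443   5.        ]
```

```bash
python3 - <<'E'
from h import *
e=cam('scene');d=cam('top')
def edge(c,a,b,n=30,w=6):
    g=cv2.GaussianBlur(cv2.cvtColor(c['image'],cv2.COLOR_RGB2GRAY),(0,0),0.8).astype(float)
    a=np.array(a,float);b=np.array(b,float);t=(b-a)/np.linalg.norm(b-a);nn=np.array([-t[1],t[0]])
    pts=[]
    for s in np.linspace(.06,.94,n):
        p=a+s*(b-a);k=np.arange(-w,w+.1,.25)
        v=np.array([cv2.getRectSubPix(g.astype(np.float32),(1,1),tuple(map(float,p+q*nn)))[0,0] for q in k])
        i=np.argmax(abs(np.gradient(v)));pts.append(p+k[i]*nn)
    vx=cv2.fitLine(np.array(pts,np.float32),cv2.DIST_HUBER,0,.01,.01).ravel();return vx
for c,a,b in((e,(278,367),(388,222)),(d,(251,200.5),(429.7,209.5))):
    l=edge(c,a,b);P=[ray(c,*(l[2:]+s*l[:2]),12) for s in(-70,70)]
    k=(P[1][0]-P[0][0])/(P[1][1]-P[0][1]);print('slope',k,np.degrees(np.arctan(k)),'x at y=-11',P[0][0]+k*(-11-P[0][1]))
q=monitor.sense()['eef_rot'];print(R.from_quat(q).as_matrix().round(3))
E
```

```text
slope 0.07991027634388939 4.568813128472384 x at y=-11 617.6179469854732
slope 0.07809446485060963 4.465420135615263 x at y=-11 614.0622613006842
[[-0.     0.441  0.897]
 [-0.     0.897 -0.441]
 [-1.    -0.    -0.   ]]
```

Emit:
play_rows(increments=[0.0143,-0.0378,0,3,0.0286,-0.0756,0,6,0.0429,-0.1134,0,9,0.0572,-0.1512,0,12,0.0715,-0.189,0,15,0.0858,-0.2268,0,18,0.1001,-0.2646,0,20,0.1144,-0.3024,0,21.7,0.1287,-0.3402,0,21.7,0.143,-0.378,0,21.7,0.1573,-0.4158,0,21.7,0.1716,-0.4536,0,21.7], hand=0.32)

```text
clock: 1.4
tool_pos: [447.6, 105.3, 222.9]
eef_rot: [0.028, 0.706, -0.028, 0.707]
force: [0.9, 0.7, 0.2]
gripper_width: 0.342
```

Emit:
play_rows(increments=[0.014,-0.038,0,0,0.028,-0.076,-0.01,0,0.0424,-0.112,-0.04,0,0.0424,-0.1123,-0.08,0,0.0424,-0.1123,-0.12,0,0.0424,-0.1123,-0.16,0,0.0424,-0.1123,-0.19,0,0.0424,-0.1123,-0.2,0,0.0424,-0.1123,-0.2,0])

```text
clock: 2.15
tool_pos: [488.3, -6.9, 20.9]
eef_rot: [0.028, 0.708, -0.028, 0.705]
force: [0.0, -0.5, 0.1]
gripper_width: 0.339
```

```bash
python3 - <<'E'
from h import *
e=cam('scene');d=cam('top')
save(e,'sc2.png',(200,150,400,300),4);save(d,'top2.png',(280,160,400,280),5)
s=monitor.sense();print(s['tool_pos'],s['force'],proj(e,s['tool_pos']),proj(d,s['tool_pos']))
E
```

```text
[490.78937419  -6.88255782  23.78133107] [0.25685704 0.19781702 0.8535173 ] [266.54882798 250.0565576 ] [338.6782042 269.7980861]
```

View pics/sc2.png

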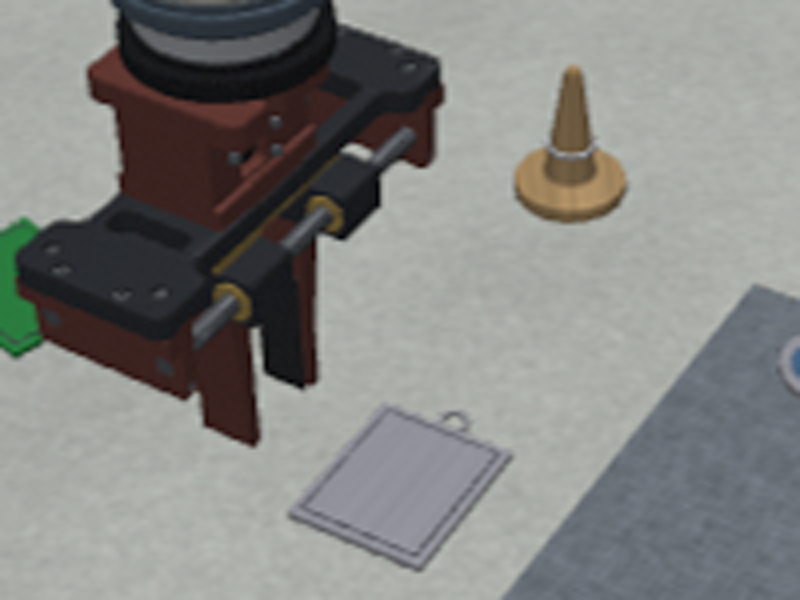

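View pics/top2.png

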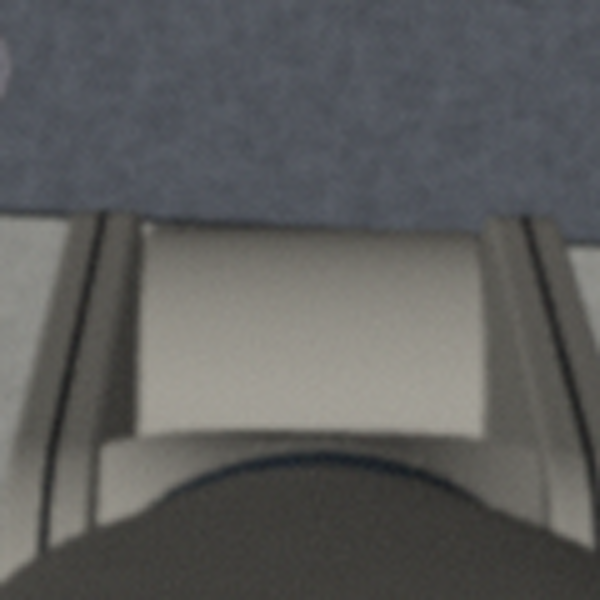

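Emit:
play_rows(increments=[0,0,-0.01,0,0,0,-0.019,0,0.005,0,-0.0195,0,0.012,-0.001,-0.0195,0,0.017,-0.0014,-0.0195,0,0.021,-0.0017,-0.0195,0,0.025,-0.002,-0.0195,0,0.03,-0.0024,-0.0195,0,0.035,-0.0028,-0.0195,0,0.04,-0.0032,-0.0195,0,0.044,-0.0034,-0.0195,0,0.048,-0.0037,-0.0195,0])

```text
clock: 3.25
tool_pos: [539.2, -10.6, 4.3]
eef_rot: [0.027, 0.706, -0.027, 0.707]
force: [-1.1, -0.6, 1.6]
gripper_width: 0.335
```

```bash
python3 - <<'E'
from h import *
e=cam('scene')
save(e,'sc3.png',(240,190,360,310),5)
for i in range(3):
    s=monitor.sense();print(s['tool_pos'],s['force']); cam('top')
E
```

```text
[540.21310224 -10.67203027   4.38751929] [ 0.72668409 -0.39343364 -0.35821226]
[539.80479466 -10.65013853   4.31748024] [ 0.34348781 -0.49954254  0.42706312]
[539.33183642 -10.59303001   4.28004436] [-0.11228239  0.21242646  0.16949475]
```

View pics/sc3.png

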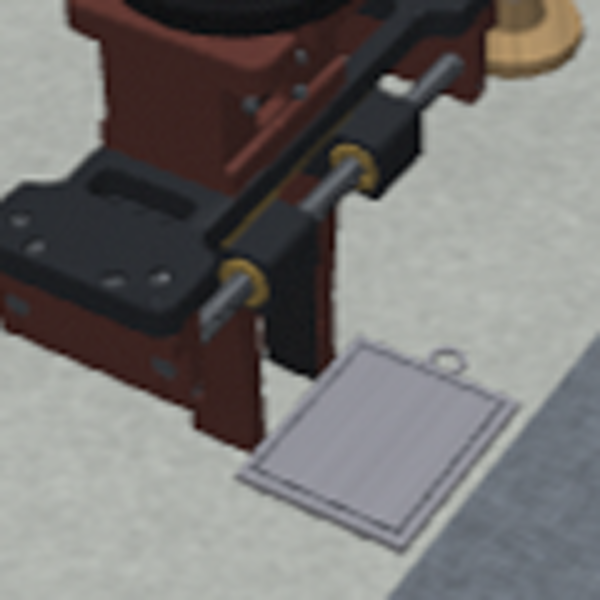

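The fingers contact the plate's near edge squarely, and about 7 mm of gap is left to the board. I'll push until there is force.

Emit:
play_rows(increments=[0.002,-0.0002,0,0,0.004,-0.0003,0,0,0.006,-0.0005,0,0,0.007,-0.0006,0,0,0.008,-0.0006,0,0,0.008,-0.0006,0,0])

```text
clock: 3.95
tool_pos: [546.5, -11.2, 4.1]
eef_rot: [0.027, 0.706, -0.027, 0.707]
force: [-3.0, 0.8, 0.6]
gripper_width: 0.336
```

Emit:
play_rows(increments=[0.001,0,0,0,0.002,-0.0001,0,0,0.003,-0.0002,0,0,0.003,-0.0002,0,0])

```text
clock: 4.28
tool_pos: [546.7, -11.2, 3.8]
eef_rot: [0.028, 0.708, -0.027, 0.705]
force: [-8.7, 0.1, 7.3]
gripper_width: 0.336
```

```bash
python3 - <<'E'
from h import *
e=cam('scene')
save(e,'sc4.png',(260,200,360,300),6)
for i in range(3):
    s=monitor.sense();print(s['tool_pos'],s['force']); cam('top')
E
```

```text
[546.71666978 -11.19072796   3.84450904] [-9.20630992  1.58392162  6.23930184]
[546.71228403 -11.18290294   3.84860006] [-9.37564475  1.72974948  6.75757886]
[546.7091377  -11.17968984   3.81778205] [-8.50743925  1.26352777  6.78813357]
```

View pics/sc4.png

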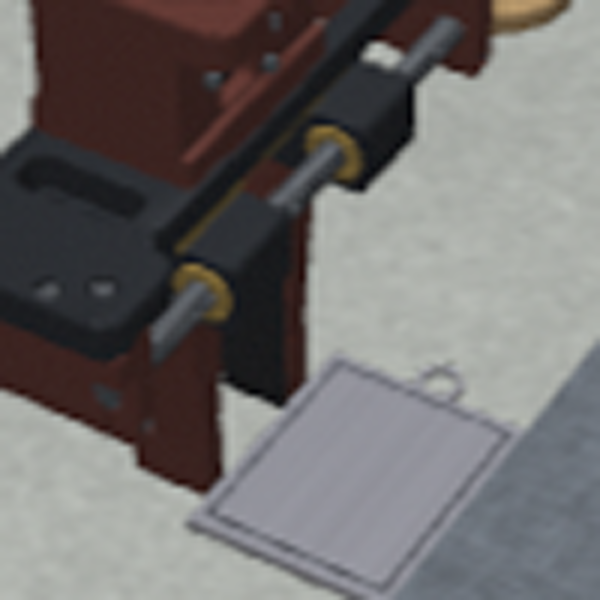

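Pressed against the board: about 9 N, far edge flush with the board's face. Now I'll set the fingertips lower for the tipping grip on the edge.

Emit:
play_rows(increments=[-0.002,0.0002,0,0,-0.003,0.0002,-0.001,0,-0.003,0.0002,-0.0025,0,-0.003,0.0002,-0.0028,0,0,0,-0.0028,0,0.002,-0.0001,-0.0028,0,0.003,-0.0002,-0.0028,0,0.0035,-0.0003,-0.0028,0,0.0035,-0.0003,-0.0028,0])

```text
clock: 5.23
tool_pos: [546.7, -11.2, 0.6]
eef_rot: [0.028, 0.711, -0.027, 0.702]
force: [-10.1, 2.2, 8.2]
gripper_width: 0.341
```

Emit:
play_rows(increments=[0.004,-0.0003,0.001,0,0.004,-0.0003,0.003,0,0.0042,-0.0003,0.005,0,0.0045,-0.0003,0.0075,0,0.0049,-0.0004,0.0104,0,0.0054,-0.0004,0.013,0,0.006,-0.0005,0.0155,0,0.0065,-0.0005,0.0165,0,0.0065,-0.0005,0.0165,0])

```text
clock: 5.98
tool_pos: [548.2, -11.3, 15.9]
eef_rot: [0.028, 0.715, -0.027, 0.698]
force: [-12.1, 2.0, 1.9]
gripper_width: 0.34
```

```bash
python3 - <<'E'
from h import *
e=cam('scene')
save(e,'sc5.png',(260,200,360,300),6)
s=monitor.sense();print(s['tool_pos'],s['force'])
E
```

```text
[548.16169175 -11.36791986  15.78150017] [-11.08845506   1.68035677   2.04375581]
```

View pics/sc5.png

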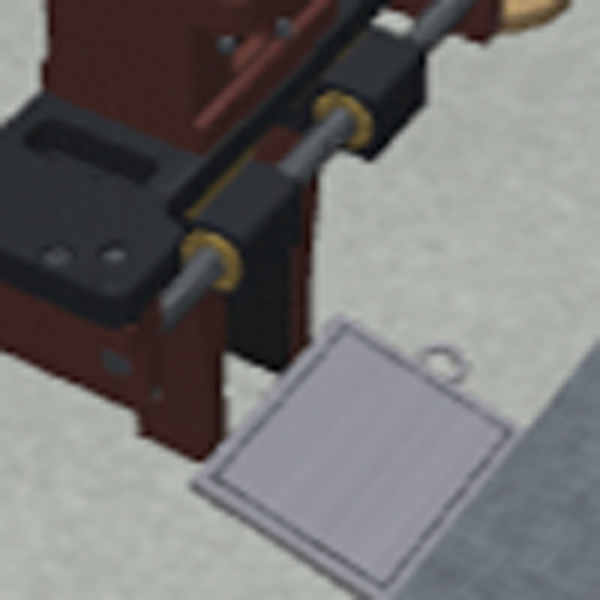

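Emit:
play_rows(increments=[0.0045,-0.0004,0.002,0,0.005,-0.0004,0.004,0,0.0056,-0.0004,0.0055,0,0.0066,-0.0005,0.008,0,0.0076,-0.0006,0.0102,0,0.009,-0.0007,0.0126,0,0.0102,-0.0008,0.0148,0,0.0116,-0.0009,0.017,0,0.013,-0.001,0.0192,0,0.0145,-0.0011,0.0214,0,0.016,-0.0012,0.0234,0,0.016,-0.0012,0.0234,0])

```text
clock: 7.03
tool_pos: [560.7, -12.3, 39.0]
eef_rot: [0.028, 0.717, -0.027, 0.696]
force: [-11.0, 0.2, 9.3]
gripper_width: 0.339
```

```bash
python3 - <<'E'
from h import *
e=cam('scene')
save(e,'sc6.png',(260,200,360,300),6)
s=monitor.sense();print(s['tool_pos'],s['force'])
E
```

```text
[560.53432596 -12.34460061  38.89149496] [-10.60632379   0.66957851   8.33685562]
```

View pics/sc6.png

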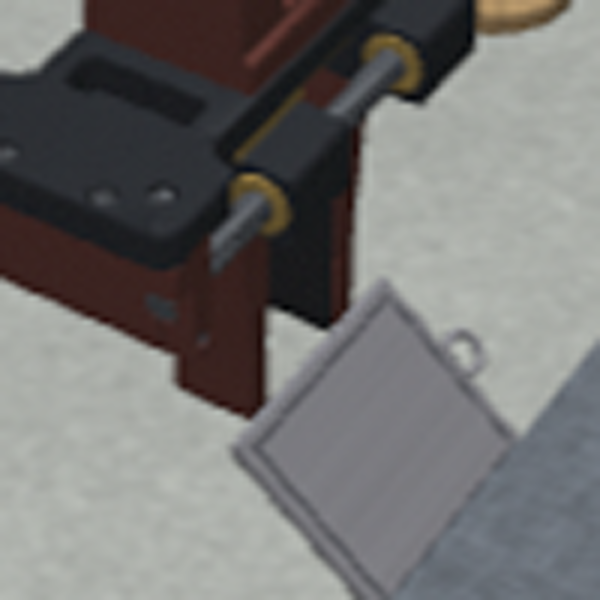

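Emit:
play_rows(increments=[0.0055,-0.0004,0.002,0,0.0075,-0.0006,0.0039,0,0.0095,-0.0007,0.0057,0,0.0114,-0.0009,0.0074,0,0.0135,-0.001,0.009,0,0.0156,-0.0012,0.0104,0,0.0178,-0.0014,0.0118,0,0.02,-0.0016,0.013,0,0.0223,-0.0017,0.0141,0,0.0246,-0.0019,0.0152,0,0.0246,-0.0019,0.0152,0])

```text
clock: 8.0
tool_pos: [586.0, -14.3, 54.4]
eef_rot: [0.028, 0.717, -0.027, 0.696]
force: [0.3, 0.2, 0.3]
gripper_width: 0.34
```

```bash
python3 - <<'E'
from h import *
e=cam('scene')
save(e,'sc7.png',(260,200,360,300),6)
s=monitor.sense();print(s['tool_pos'],s['force'])
E
```

```text
[585.60231231 -14.26133753  54.23752731] [-0.12865438  0.03978908 -0.38293767]
```

View pics/sc7.png

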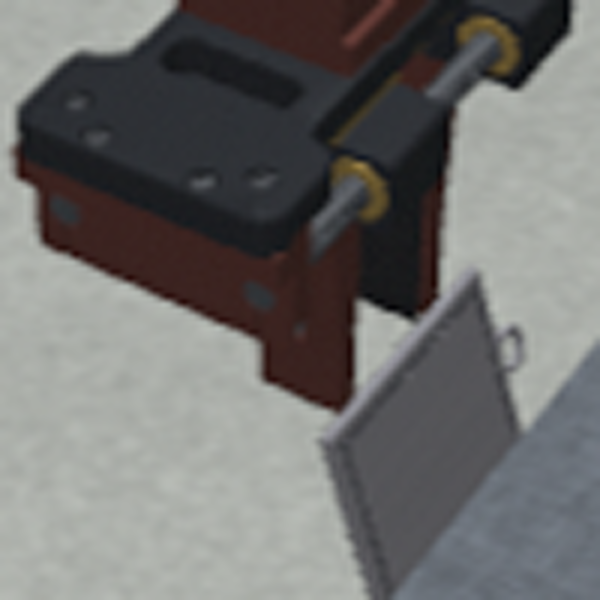

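Emit:
play_rows(increments=[0.003,-0.0002,-0.001,0,0.006,-0.0005,-0.003,0,0.009,-0.0007,-0.003,0,0.012,-0.0009,-0.003,0,0.015,-0.0012,-0.003,0,0.018,-0.0014,-0.003,0,0.02,-0.0016,-0.003,0,0.022,-0.0017,-0.003,0,0.024,-0.0019,-0.003,0,0.026,-0.002,-0.003,0,0.027,-0.0021,-0.003,0])

```text
clock: 8.97
tool_pos: [615.7, -16.6, 53.4]
eef_rot: [0.028, 0.715, -0.027, 0.698]
force: [0.6, -0.5, 11.9]
gripper_width: 0.34
```

```bash
python3 - <<'E'
from h import *
e=cam('scene')
save(e,'sc8.png',(260,200,360,300),6)
s=monitor.sense();print(s['tool_pos'],s['force'])
E
```

```text
[615.79612419 -16.57034997  53.30492714] [ 2.08796631  0.97546867 11.1501431 ]
```

View pics/sc8.png

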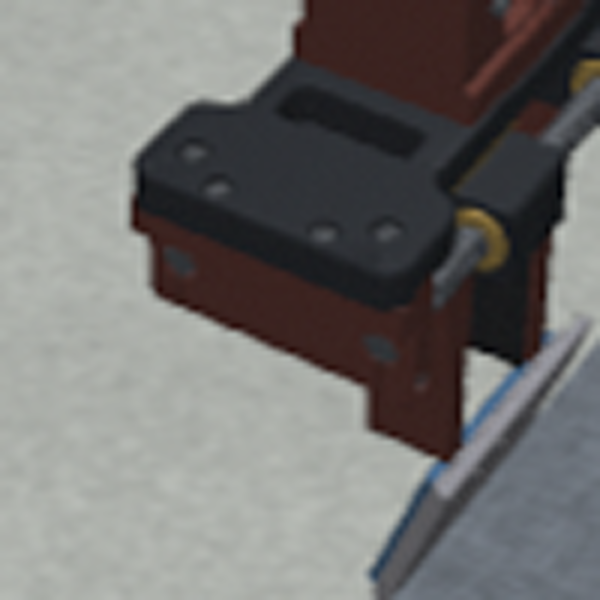

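The pendant is past vertical, stone facing up and back toward the robot, leaning over the board at crop (480,430). The fingertips press down on its top corner (11 N), so I'll relieve them upward and let it go over.

Emit:
play_rows(increments=[0,0,0.001,0,0,0,0.002,0,0,0,0.003,0,0.001,0,0.004,0,0.002,0,0.005,0,0.002,0,0.006,0])

```text
clock: 9.52
tool_pos: [617.8, -16.6, 59.1]
eef_rot: [0.028, 0.715, -0.027, 0.698]
force: [-0.6, 0.1, -0.0]
gripper_width: 0.342
```

```bash
python3 - <<'E'
from h import *
e=cam('scene')
save(e,'sc9.png',(260,190,380,310),5)
s=monitor.sense();print(s['tool_pos'],s['force'])
E
```

```text
[617.85233932 -16.57139778  59.30964186] [-0.36526351 -0.80486586  0.25979347]
```

View pics/sc9.png

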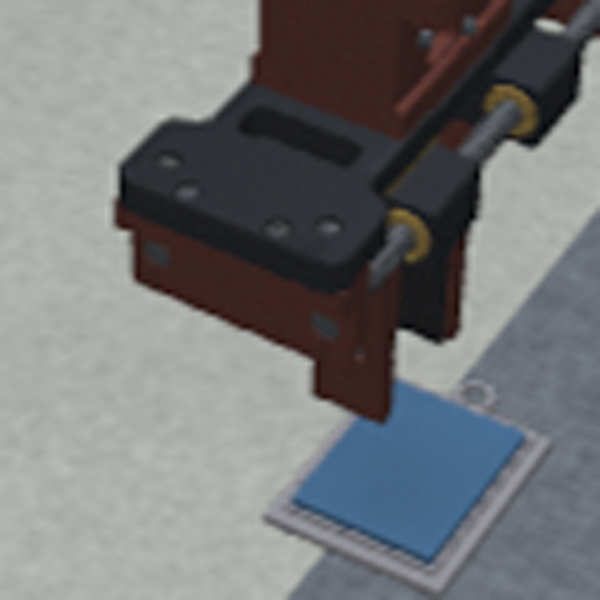

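It dropped over onto the board stone up, with its near edge still overhanging the front. I'll go behind it and measure.

Emit:
play_rows(increments=[-0.01,0.0008,0.005,0,-0.03,0.0024,0.005,0,-0.05,0.004,0.005,0,-0.058,0.0046,0,0,-0.058,0.0046,-0.015,0,-0.058,0.0046,-0.025,0,-0.058,0.0046,-0.025,0])

```text
clock: 10.15
tool_pos: [558.6, -11.9, 32.5]
eef_rot: [0.028, 0.716, -0.027, 0.697]
force: [-0.9, -0.3, 0.3]
gripper_width: 0.341
```

```bash
python3 - <<'E'
from h import *
e=cam('scene');d=cam('top')
save(e,'sc10.png',(270,200,370,300),6);save(d,'top10.png',(270,110,430,230),5)
s=monitor.sense();print(s['tool_pos'],s['force'])
E
```

```text
[559.87794588 -11.95417735  33.88725176] [0.39402274 0.19589063 0.13185423]
```

View pics/sc10.png

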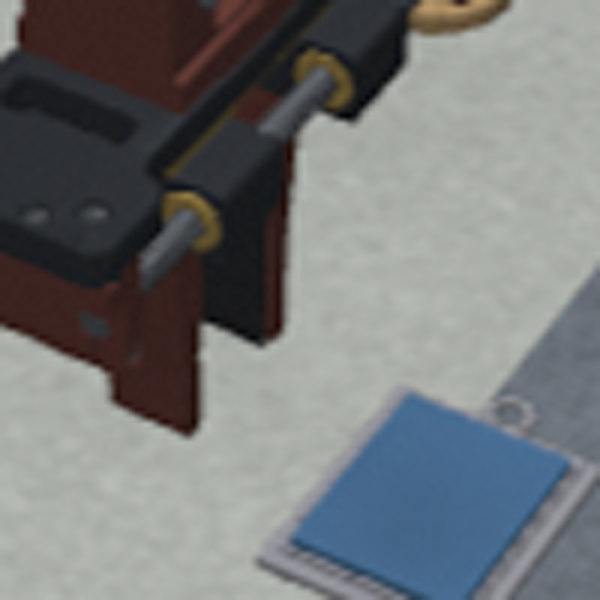

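View pics/top10.png

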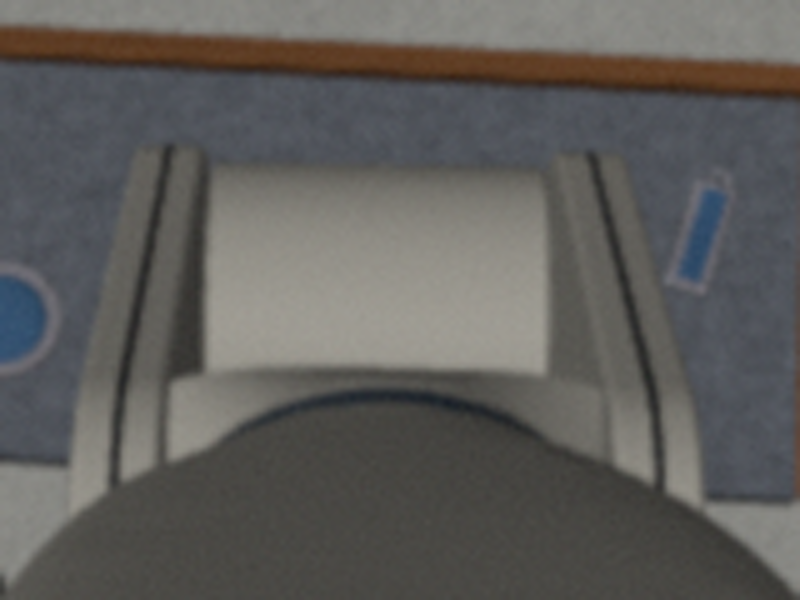

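```bash
python3 - <<'E'
from h import *
e=cam('scene')
for p in[(262,555),(405,388),(597,465)]:print(ray(e,270+p[0]/6,200+p[1]/6,16)[:2])
save(e,'sc11.png',(290,240,390,315),8)
E
```

```text
[595.38407442 -48.56529851]
[601.86771262  20.1240759 ]
[657.1413649   16.42801529]
```

View pics/sc11.png

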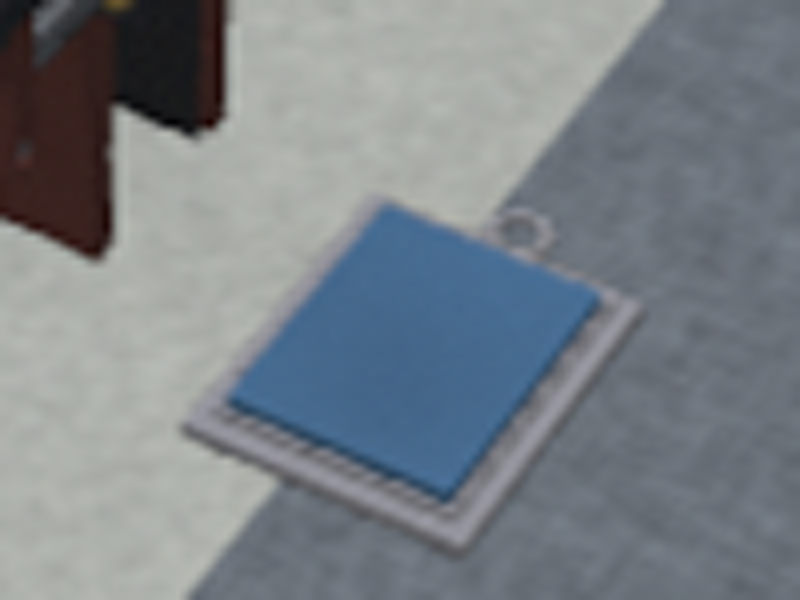

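It lies flat, stone up, with the near edge overhanging about 17 mm. Next I'll lower behind it and nudge it on.

Emit:
play_rows(increments=[0,0,-0.008,0,0,0,-0.016,0,0,0,-0.0195,0,0.005,-0.0004,-0.0195,0,0.01,-0.0008,-0.0195,0,0.015,-0.0012,-0.0195,0,0.015,-0.0012,-0.0195,0])

```text
clock: 10.88
tool_pos: [577.2, -13.3, 15.2]
eef_rot: [0.028, 0.714, -0.027, 0.699]
force: [-0.1, -0.2, -0.0]
gripper_width: 0.339
```

Emit:
play_rows(increments=[0.003,-0.0002,-0.0015,0,0.006,-0.0005,-0.0015,0,0.01,-0.0008,-0.0015,0,0.014,-0.0011,-0.0015,0,0.017,-0.0013,-0.0015,0,0.02,-0.0016,-0.0015,0,0.023,-0.0018,-0.0015,0,0.026,-0.002,-0.0015,0,0.029,-0.0023,-0.0015,0,0.029,-0.0023,-0.0015,0])

```text
clock: 11.72
tool_pos: [607.1, -15.7, 13.8]
eef_rot: [0.028, 0.714, -0.027, 0.699]
force: [-0.2, 0.1, -0.5]
gripper_width: 0.336
```

```bash
python3 - <<'E'
from h import *
e=cam('scene')
save(e,'sc12.png',(270,190,390,310),5)
s=monitor.sense();print(s['tool_pos'],s['force'])
E
```

```text
[606.80142619 -15.68098577  13.7352013 ] [ 0.05225256 -0.91113742  0.09091261]
```

View pics/sc12.png

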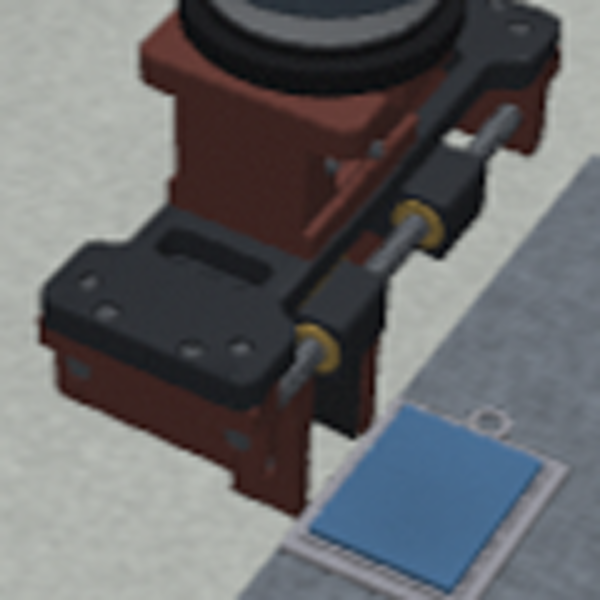

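Emit:
play_rows(increments=[0.003,-0.0002,0,0,0.006,-0.0005,0,0,0.009,-0.0007,0,0,0.012,-0.0009,0,0,0.015,-0.0012,0,0,0.018,-0.0014,0,0,0.021,-0.0016,0,0,0.023,-0.0018,0,0,0.025,-0.002,0,0,0.026,-0.002,0,0,0.026,-0.002,0,0])

```text
clock: 12.68
tool_pos: [633.1, -17.7, 13.8]
eef_rot: [0.028, 0.714, -0.027, 0.699]
force: [0.0, 0.2, 0.1]
gripper_width: 0.345
```

Emit:
play_rows(increments=[-0.005,0.0004,0.001,0,-0.02,0.0016,0.01,0,-0.04,0.003,0.04,0,-0.07,0.0055,0.08,0,-0.1,0.008,0.12,0,-0.13,0.01,0.15,0,-0.165,0.013,0.15,0,-0.2,0.016,0.15,0,-0.2,0.016,0.15,0])

```text
clock: 13.43
tool_pos: [424.0, -1.2, 163.4]
eef_rot: [0.028, 0.716, -0.027, 0.697]
force: [-1.1, 0.0, -1.1]
gripper_width: 0.344
```

```bash
python3 - <<'E'
from h import *
e=cam('scene');d=cam('top')
save(e,'sc13.png',(270,200,480,350),3.8);save(d,'top13.png',(200,90,460,270),3)
s=monitor.sense();print(s['tool_pos'],s['force'],s['clock'])
E
```

```text
[431.76733271  -1.59556689 164.30652215] [ 0.99144827 -0.48348591  0.52089742] 13.5333
```

View pics/sc13.png

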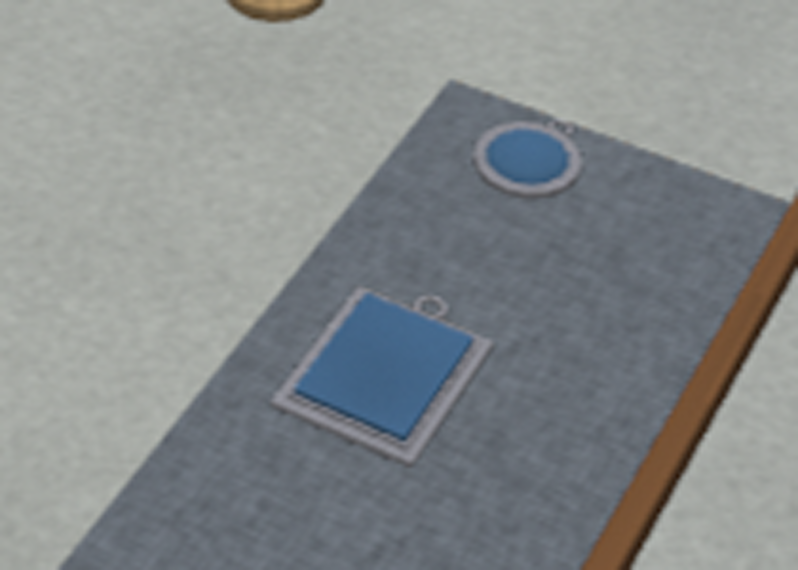

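View pics/top13.png

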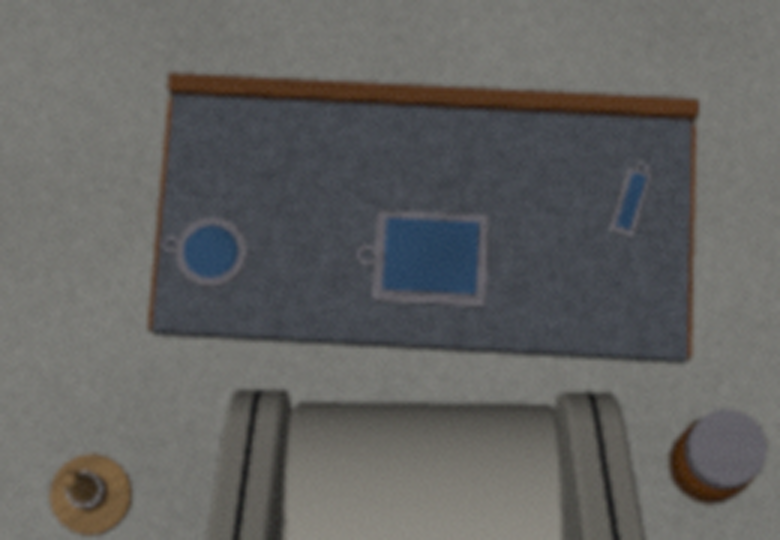

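Both pictures show the pendant wholly on the padded top, stone up (top crop (430,257)). Its near edge is well inside the front edge, and the bystanders are where they began. The arm touches nothing, so I'll hand in.

```bash
python3 - <<'E'
from h import *
d=cam('top')
t=lambda x,y,z:ray(d,200+x/3,90+y/3,z)[:2].round(1)
print('pend corners',[t(*p,16) for p in[(380,212),(488,214),(483,304),(373,298)]],'ring',t(211,251,21),'bar',t(631,200,18),'cone',t(90,493,0),'jar',t(728,449,62))
print(monitor.sense()['qvel'].round(4)); print(job.hand_in())
E
```

```text
pend corners [array([704.1,  10.8]), array([701. , -58.6]), array([641.2, -53.3]), array([646.8,  16.4])] ring [679.1 119.1] bar [ 707.3 -150.4] cone [527.9 198.3] jar [ 535.6 -192.1]
[-0.0027  0.0319 -0.0445 -0.0013  0.0022 -0.0006]
the job is handed in; nothing more can be done
None
```

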